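# Test the touch bar of the sound exhibit

## Task

Test the springy zigzag touch bar of the sound exhibit: with the gripper shut, set the fingertips lightly on its round end and run them along the bar to its square end in one stroke, keeping the bar slightly pressed all the way without lifting off and without pushing it right down to its stop. Finish still holding: the program ends with the shut fingertips resting on the square end, keeping the bar slightly pressed. Do not grasp anything, and leave the jar, the little wooden house and the spool where they stand.

Things in the scene. Friction and masses are not known exactly. Their poses are not given: they have to be found in the camera images.
- board: plywood base board lying fixed on the table, 300 mm (x) by 230 mm (y) by 18 mm; origin at the centre of its underside on the table, z up; it may lie at any yaw. The zigzag aluminium touch bar floats above it: from the round end the bar runs straight from mark to mark (mark1 to mark5, 60, 68, 68 and 60 mm apart), 28 mm wide, 10 mm thick, flat top 50 mm above the table, all at one level
- touch_bar (a joint): how far the whole bar is pressed down, in m: 0 at rest, 0.014 at its stop. The bar sinks level wherever it is pressed, on a spring: about 0.5 N starts it, plus 0.7 N per mm (some 10 N at the stop), and it comes back up when let go
- mark1 (a point): the dark rivet head, 8 mm across and flush, on the bar's centre line at the middle of the round end pad (48 mm across); this point lies on the bar's top face, 50 mm above the table when the bar is at rest, and sinks with the bar
- mark2 (a point): the dark rivet head, 8 mm across and flush, on the bar's centre line at the first bend; this point lies on the bar's top face, 50 mm above the table when the bar is at rest, and sinks with the bar
- mark3 (a point): the dark rivet head, 8 mm across and flush, on the bar's centre line at the middle of the bar; this point lies on the bar's top face, 50 mm above the table when the bar is at rest, and sinks with the bar
- mark4 (a point): the dark rivet head, 8 mm across and flush, on the bar's centre line at the second bend; this point lies on the bar's top face, 50 mm above the table when the bar is at rest, and sinks with the bar
- mark5 (a point): the dark rivet head, 8 mm across and flush, on the bar's centre line at the middle of the square end pad (44 mm across); this point lies on the bar's top face, 50 mm above the table when the bar is at rest, and sinks with the bar
- jar: small closed glass jar with a metal lid, 52 mm across, 65 mm high, loose, standing on the board beside the bar; origin at the centre of its underside
- house: small light-wood block shaped like a house with a pitched roof, 36 mm square and 46 mm high, loose, standing on the board on the other side of the bar; origin at the centre of its underside
- spool: dark wooden spool, 38 mm across and 42 mm high, loose, standing on the table just off one long side of the board; origin at the centre of its underside

How it is judged:
On the way, in this order (a step that is already met when the one before it is completed fails the run):
1. the fingertips press the bar at mark1 (round end) (horizontal distance between the grasp point and mark1 below 0.018 m and value of joint touch_bar above 0.0007 m and contact force between the fingers and touch_bar above 0.2 N), for 0.2 s.
2. the fingertips press the bar at mark2 (first bend) (horizontal distance between the grasp point and mark2 below 0.018 m and value of joint touch_bar above 0.0007 m and contact force between the fingers and touch_bar above 0.2 N), for 0.05 s.
3. the fingertips press the bar at mark3 (middle) (horizontal distance between the grasp point and mark3 below 0.018 m and value of joint touch_bar above 0.0007 m and contact force between the fingers and touch_bar above 0.2 N), for 0.05 s.
4. the fingertips press the bar at mark4 (second bend) (horizontal distance between the grasp point and mark4 below 0.018 m and value of joint touch_bar above 0.0007 m and contact force between the fingers and touch_bar above 0.2 N), for 0.05 s.
5. the fingertips press the bar at mark5 (square end) (horizontal distance between the grasp point and mark5 below 0.018 m and value of joint touch_bar above 0.0007 m and contact force between the fingers and touch_bar above 0.2 N), for 0.05 s.
At the end, for the whole second after the job is handed in: the shut fingertips rest on the square end (the grasp point within 20 mm of mark5 seen from above), the bar pressed by 0.7 to 13 mm and carried by the fingers; jar, house and spool within 12 mm of where they stood (horizontal distance between the grasp point and mark5 below 0.02 m and value of joint touch_bar between 0.0007 and 0.013 m and contact force between the fingers and touch_bar above 0.2 N and distance of each of jar, house, spool from where it was at the start of the episode below 0.012 m); the arm keeps its last pose, push and grip.
It fails at once if the bar is pushed down to its stop (more than 13 mm) (value of joint touch_bar above 0.013 m).
It fails at once if the fingers lift off, or come down, part-way along the bar (bar not pressed while the fingertips are less than about 10 mm above its top face and within 36 mm sideways of mark2, mark3 or mark4) (value of joint touch_bar below 0.0003 m and height (world z) of the grasp point below 0.08 m and (horizontal distance between the grasp point and mark2 below 0.036 m or horizontal distance between the grasp point and mark3 below 0.036 m or horizontal distance between the grasp point and mark4 below 0.036 m)).
It fails at once if the fingers straddle the bar or reach down beside it instead of resting on top (z of the grasp point in the frame of mark3 below 0.005 m and (horizontal distance between the grasp point and mark1 below 0.036 m or horizontal distance between the grasp point and mark2 below 0.036 m or horizontal distance between the grasp point and mark3 below 0.036 m or horizontal distance between the grasp point and mark4 below 0.036 m or horizontal distance between the grasp point and mark5 below 0.036 m)).
It fails at once if the jar, the house or the spool is moved by more than 12 mm or tipped (distance of any of jar, house, spool from where it was at the start of the episode above 0.012 m or angle between any of jar, house, spool's own z axis and vertical above 0.3 rad).
It also fails if it takes over 42 s, if anything falls off the work surface, if the arm or the gripper's body presses on something with over 40 N, if the wrist force passes 120 N, or if a joint passes its speed limit or range.

## Robot

A 7-joint arm with a two-finger parallel gripper is mounted at the origin on the work surface. World frame = base frame: x ahead of the robot, y to its left, z up, the work surface at z = 0. Lengths are in m, angles in rad, forces in N, time in s.
With the tool pointing down it reaches from about 0.4 to 0.85 m from the base axis. Payload 4.5 kg.
Tool frame: the origin (TCP) lies on the centre line of the jaws, within the pads' length; the fingertips stand r.tcp_to_tips ahead of it and the grasp point (between the pads) lies 11 mm behind it (r.tcp_to_tips is the distance from the TCP to the fingertips, in m); y points along the fingers, x is the direction in which the jaws open and shut, and the axes are right-handed (so a half turn about y gives the same grasp; the last joint's range is limited). The gripper opens to 88 mm and grips with 3 to 60 N. Pads are 18 mm wide; open, the fingers measure 123 mm over their backs; the gripper's body (75 mm by 187 mm) begins 45 mm behind the grasp point.
Start: joints at [0.034, 0.689, -0.195, 1.565, 0.157, 0.902, -0.215], TCP at [0.625, 0, 0.222] pointing down, gripper open.
Joint ranges: [-3.01, 3.01], [-0.46, 2.08], [-1.47, 1.51], [0.13, 2.56], [-1, 4.14], [0.04, 2.09], [-2.66, 2.66]. Speed limits (rad/s): [2.57, 2.57, 3.14, 3.14, 3.14, 3.14, 3.14].

## Interface

Orientations are given as a unit quaternion [x, y, z, w].
In Python, from plant import r gives the robot as it stands. The module is installed in compiled form; this text tells all that it offers.
- The arm moves only by the shell command python3 -m inch 'ROWS' [OPENING] [FORCE]. ROWS is text: rows parted by semicolons, each of 4 numbers parted by spaces: the shift along the tool's x, y, z in mm, then the turn about the tool's y in degrees. In form: x y z spin; .... A call has 1 to 10 rows; each row is the pose to reach, as a shift and turn from the pose commanded when the call began, along the tool's axes at that moment; what a row does not reach only later rows make up. A row lasts 1/10 s, in which the tool goes at most 50 mm and 8.59 degrees, less where a joint would pass 70% of its speed; a pose out of reach is approached as far as the arm can. A call with a gripper value outside its range is refused whole. OPENING is the gripper command: -1 is shut, 1 is fully open, values between are in proportion, set as the call begins (- or left out, the last holds). The fingers move at their own pace and stop on an object; FORCE is the grip in N (left out, the last holds). Time passes only in rows, so rows that repeat a pose let the fingers close. It gives the time, the measured TCP pose, the force and the opening at its end, in the units of the state.
- r.get_state(): the state, without advancing time (a new reading comes with each control period).
- r.snapshot(name): name is "scene" or "side" or "wrist"; returns a dict with "frame" (420x560x3 uint8, red, green, blue), "intrinsics" (3x3 intrinsics, pixels), "R" (3x3) and "t" (3): a world point X has camera coordinates R X + t. Camera axes: x right, y down, z forward; pixel columns grow to the right and rows downward; lengths in m; the calibration is good to about 2 mm. A picture is of the moment at which its call begins. There is no depth.
- r.finish_job(): hands the job in, once; it reports no verdict.
Trained networks look in the newest picture that a camera, given by its name, has taken for a name from the list of things; names that differ only in an ending like _2 or _b are one class to them, and where a whole thing is asked for, a point or a joint stands for the part that bears it (a point fixed in the world has none). Each returns a list of dicts, best first, with "p" (0 to 1); they miss things now and then, are a little off and sometimes report something else, mostly with a low value. They report only what shows in the picture. A call takes as long as a camera call.
- r.trace(camera, name): "region" (420x560 bool, what is visible of it) and "centre" ([row, column] in pixels, amid what is visible of it).
- r.tip_of(camera, name): "centre" ([row, column] in pixels: a listed point, or the origin of a listed thing).
The state is a dict: "clock": time; "q": joint angles; "qd": joint speeds; "joint_torque": joint torques, N m; "tool_pos": TCP position; "eef_rot": TCP orientation; "contact_force": force on the tool from outside, world axes, zero at the start; "moment": the same for the moment, N m; "opening": opening from 0.0 (shut) to 1.0 (fully open).
Only numpy, scipy, OpenCV 4.12 (cv2) and the standard library are available. Lean on these libraries where they do the work, as an engineer would, in place of code of your own. Each camera call takes 0.05 s, during which the arm holds its last target.

## Working session

There is one attempt and no reset: what is moved stays moved. The work goes in short steps, Python scripts to look and compute and a shell command to move; the robot and the scene stay as the last step left them, time stands still between calls to the robot, and variables do not carry over. Pictures are saved under pics/ and viewed, and the job is handed in when it is done.

```bash
mkdir -p pics; cat > h.py <<'E'
import numpy as np, cv2
from plant import r
def P(s): 
    K=np.array(s["intrinsics"]);return K@np.hstack([np.array(s["R"]),np.array(s["t"]).reshape(3,1)])
def save(s,n): cv2.imwrite("pics/"+n,s["frame"][:,:,::-1])
def tri(Ps,uvs):
    A=[]
    for p,(u,v) in zip(Ps,uvs): A+= [u*p[2]-p[0],v*p[2]-p[1]]
    X=np.linalg.svd(np.array(A))[2][-1]; return X[:3]/X[3]
def plane(p,uv,z):
    M=np.column_stack([p[:,0],p[:,1],-np.array([*uv,1.])]); return np.linalg.solve(M,-(p[:,2]*z+p[:,3]))[:2]
E
python3 - <<'E'
from h import *
print(r.tcp_to_tips); st=r.get_state(); print(st["tool_pos"],st["eef_rot"],st["contact_force"],st["opening"],st["clock"])
for c in["scene","side","wrist"]:
    s=r.snapshot(c); save(s,c+"0.png"); p=P(s); print(c)
    for n,z in[("mark%d"%i,.05) for i in range(1,6)]+[("jar",.018),("house",.018),("spool",0),("board",0)]:
        for d in r.tip_of(c,n)[:3]:
            v,u=d["centre"]; print(n,round(d["p"],2),np.round([u,v],1),np.round(plane(p,(u,v),z),4))
print(r.get_state()["clock"])
E
```

```text
0.008
[ 6.24348672e-01 -5.33957083e-05  2.20706860e-01] [ 7.07154378e-01 -6.26205434e-04 -6.63979518e-04 -7.07058592e-01] [0.20096723 0.18079203 0.38262385] 1.0009940483393573 0.0
scene
mark1 0.83 [264.4 210.8] [ 0.484  -0.0092]
mark1 0.76 [281.5 246.2] [0.564  0.0467]
mark1 0.7 [317.5 265.9] [0.5903 0.1142]
mark2 0.83 [264.4 210.8] [ 0.484  -0.0092]
mark2 0.76 [281.5 246.2] [0.564  0.0467]
mark2 0.7 [317.5 265.9] [0.5903 0.1142]
mark3 0.83 [264.4 210.8] [ 0.484  -0.0092]
mark3 0.76 [281.5 246.2] [0.564  0.0467]
mark3 0.7 [317.5 265.9] [0.5903 0.1142]
mark4 0.83 [264.4 210.8] [ 0.484  -0.0092]
mark4 0.76 [281.5 246.2] [0.564  0.0467]
mark4 0.7 [317.5 265.9] [0.5903 0.1142]
mark5 0.83 [264.4 210.8] [ 0.484  -0.0092]
mark5 0.76 [281.5 246.2] [0.564  0.0467]
mark5 0.7 [317.5 265.9] [0.5903 0.1142]
jar 0.75 [313.7 232.5] [0.482  0.0863]
house 0.69 [245.8 301.4] [0.6661 0.0177]
spool 0.62 [353.2 242. ] [0.4676 0.1604]
board 0.96 [281.6 267.3] [0.5666 0.048 ]
side
mark1 0.8 [258.2 230.9] [ 0.4821 -0.0149]
mark1 0.79 [298.9 198.3] [0.5817 0.1024]
mark1 0.76 [328.2 195.1] [0.6507 0.1109]
mar
[... 828 characters left out ...]
rk2 0.9 [199.7 205.7] [ 0.5421 -0.017 ]
mark2 0.84 [218.3 142.3] [0.5644 0.0471]
mark2 0.69 [301.4  78.4] [0.6451 0.106 ]
mark3 0.9 [199.7 205.7] [ 0.5421 -0.017 ]
mark3 0.84 [218.3 142.3] [0.5644 0.0471]
mark3 0.69 [301.4  78.4] [0.6451 0.106 ]
mark4 0.9 [199.7 205.7] [ 0.5421 -0.017 ]
mark4 0.84 [218.3 142.3] [0.5644 0.0471]
mark4 0.69 [301.4  78.4] [0.6451 0.106 ]
mark5 0.9 [199.7 205.7] [ 0.5421 -0.017 ]
mark5 0.84 [218.3 142.3] [0.5644 0.0471]
mark5 0.69 [301.4  78.4] [0.6451 0.106 ]
jar 0.71 [142.6 107.6] [0.4808 0.0811]
house 0.98 [316.8 168.2] [0.6654 0.0174]
house 0.62 [301.8  77.4] [0.6474 0.1107]
spool 0.68 [131.1  29.6] [0.47   0.1595]
board 0.69 [225.9 135.7] [0.5641 0.0516]
1.5
```

View pics/scene0.png

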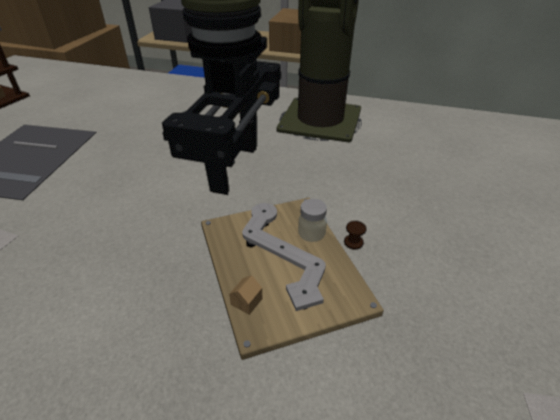

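View pics/wrist0.png

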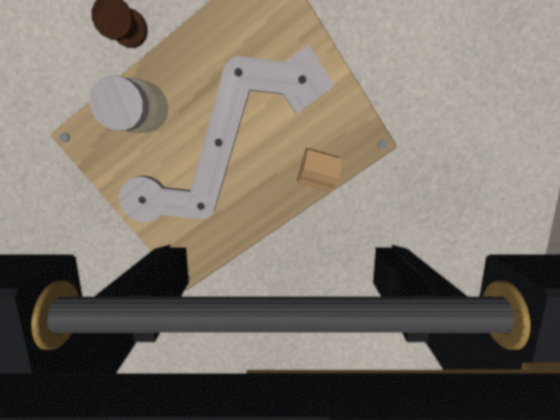

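View pics/side0.png

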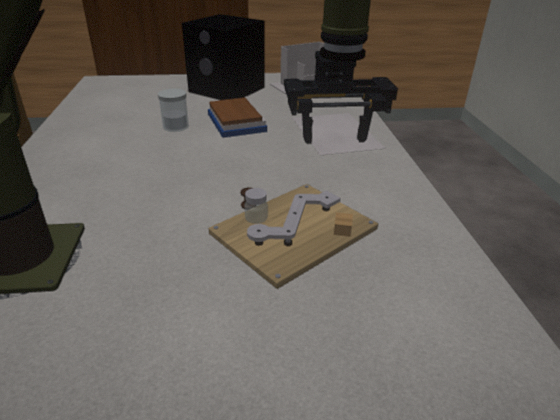

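The scene shows the round end nearest the robot and the square end farthest from it. In the wrist view, mark1 is at about (141,200), mark2 (200,206), mark3 (218,142), mark4 (238,72) and mark5 (302,79). The jar is at (120,103), the house at (320,168) and the spool at (115,20), all clear of the stroke. Next I refine the marks and triangulate them.

```bash
python3 - <<'E'
from h import *
Ps={};F={}
for c in["scene","side","wrist"]:
    s=r.snapshot(c);Ps[c]=P(s);F[c]=255-s["frame"].mean(2)
W=[(141.5,200),(200.5,206),(218,142),(238,72),(302,79)]
def ref(f,u,v,k=6,b=4):
    for _ in range(6):
        iu,iv=int(round(u)),int(round(v));w=f[iv-k:iv+k+1,iu-k:iu+k+1]
        w=np.clip(w-np.median(w)-25,0,None);y,x=np.mgrid[iv-k:iv+k+1,iu-k:iu+k+1]
        if w.sum()==0:return None
        u,v=(w*x).sum()/w.sum(),(w*y).sum()/w.sum()
    return u,v
M=[]
for i,w in enumerate(W):
    a=ref(F["wrist"],*w);xy=plane(Ps["wrist"],a,.05);M.append(xy);uv={"wrist":a}
    o=[]
    for c in["scene","side"]:
        q=Ps[c]@[*xy,.05,1];q=q[:2]/q[2];b=ref(F[c],*q,k=4);o.append(np.round(plane(Ps[c],b,.05),4) if b else None);
        if b:uv[c]=b
    X=tri([Ps[c] for c in uv],list(uv.values()))
    print(i+1,np.round(a,1),"wrist",np.round(xy,4),"sc/si",o,"tri",np.round(X,4))
M=np.array(M);print(np.linalg.norm(np.diff(M,axis=0),axis=1),(M[1:]-M[:-1])*1000)
print(r.get_state()["clock"])
E
python3 -m inch '0 0 0 0' -1 10
```

```text
1 [141.8 199.6] wrist [ 0.483  -0.0106] sc/si [array([ 0.4839, -0.0107]), array([ 0.4826, -0.0128])] tri [ 0.4826 -0.0111  0.0488]
2 [200.4 205.7] wrist [ 0.5428 -0.017 ] sc/si [array([ 0.5436, -0.0172]), array([ 0.5385, -0.0385])] tri [ 0.539  -0.0212  0.0397]
3 [218.2 142.1] wrist [0.5642 0.0473] sc/si [array([0.5649, 0.0471]), array([0.5641, 0.0454])] tri [0.5642 0.047  0.0491]
4 [238.   71.9] wrist [0.5858 0.1116] sc/si [array([0.5865, 0.1116]), array([0.5856, 0.1101])] tri [0.5858 0.1116 0.0491]
5 [301.9  79.1] wrist [0.6455 0.1053] sc/si [array([0.6463, 0.1054]), array([0.6452, 0.1031])] tri [0.6456 0.1053 0.0488]
[0.06011781 0.06782873 0.06784084 0.0600188 ] [[59.76885454 -6.46803437]
 [21.4085652  64.36155296]
 [21.59514806 64.31196271]
 [59.68659104 -6.30614501]]
1.65
clock: 1.75
tool_pos: [0.625, 0.0, 0.2215]
eef_rot: [-0.707, -0.0, -0.0, 0.707]
contact_force: [-0.0, -0.4, -0.3]
opening: 0.93
```

The distances come out at 60, 68, 68 and 60 mm, and all the views agree. Mark2 in the side view is the exception: the refinement there locked onto something else. I move above mark1 while the gripper shuts.

```bash
python3 -m inch '-20 0 -2 0; -40 0 -3 0; -60 0 -5 0; -80 0 -7 0; -100 0 -9 0; -120 15 -11 0; -135 35 -11 0; -142 60 -11 0; -142 80 -11 0; -142 100 -11 0' -1 10 && python3 -m inch '0 0 0 0;0 15 0 0; 0 30 0 0; 0 42 0 0; 0 42 0 0; 0 42 0 0; 0 42 0 0' -1 10
```

```text
clock: 2.75
tool_pos: [0.4831, -0.0109, 0.121]
eef_rot: [-0.707, -0.0, -0.0, 0.707]
contact_force: [-0.6, -0.1, 0.6]
opening: 0.026
clock: 3.45
tool_pos: [0.4838, -0.0109, 0.0805]
eef_rot: [-0.707, -0.001, -0.001, 0.707]
contact_force: [0.7, -0.5, -0.4]
opening: 0.003
```

```bash
python3 - <<'E'
from h import *
for c in["scene","wrist"]:
    s=r.snapshot(c); save(s,c+"1.png")
st=r.get_state();print(st["tool_pos"],st["contact_force"],st["opening"],st["clock"])
E
```

```text
[ 0.48361253 -0.01099674  0.08033739] [ 0.85757929 -0.01290552 -0.62817   ] 0.0029852200173322656 3.55
```

View pics/scene1.png

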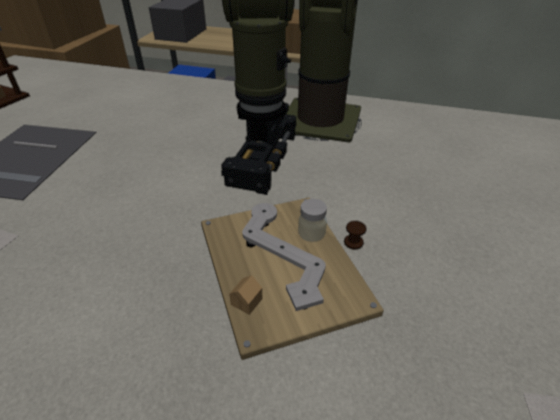

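View pics/wrist1.png

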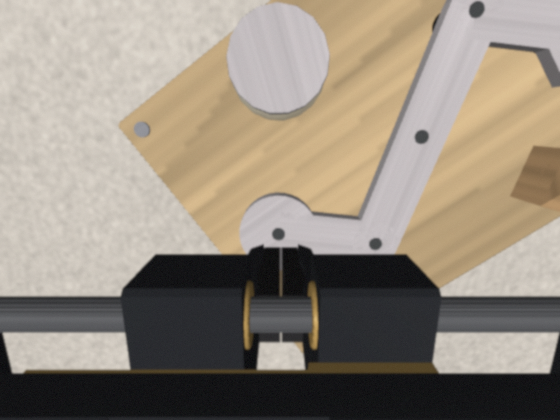

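The wrist view shows the shut fingers just below mark1 at (278,233). In the scene view the gripper appears near (248,185) and no fingertips are visible. I check this by projecting the expected tip points.

```bash
python3 - <<'E'
from h import *
for c in["scene","side","wrist"]:
    s=r.snapshot(c);p=P(s);f=s["frame"].copy()
    for z,col in[(.0723,(255,0,0)),(.0914,(0,255,0)),(.136,(0,0,255)),(.05,(255,255,0))]:
        q=p@[.4836,-.011,z,1];q=q[:2]/q[2];print(c,z,q);cv2.circle(f,(int(q[0]),int(q[1])),2,col,-1)
    if c!="wrist":
        x,y=int(q[0]),int(q[1]);f=cv2.resize(f[max(0,y-110):y+60,x-100:x+100],None,fx=3,fy=3)
    cv2.imwrite(f"pics/{c}2.png",f[:,:,::-1])
E
```

```text
scene 0.0723 [263.28527763 201.20414756]
scene 0.0914 [263.04052538 192.93076501]
scene 0.136 [262.43375505 172.42005249]
scene 0.05 [263.56045988 210.50615816]
side 0.0723 [258.70972192 220.71159631]
side 0.0914 [258.61659697 212.79745817]
side 0.136 [258.39037992 193.57261076]
side 0.05 [258.81574826 229.72214766]
wrist 0.0723 [280.45375704 248.00839878]
wrist 0.0914 [280.53711138 262.26053324]
wrist 0.136 [280.83195912 312.67433866]
wrist 0.05 [280.37564842 234.6531903 ]
```

View pics/scene2.png

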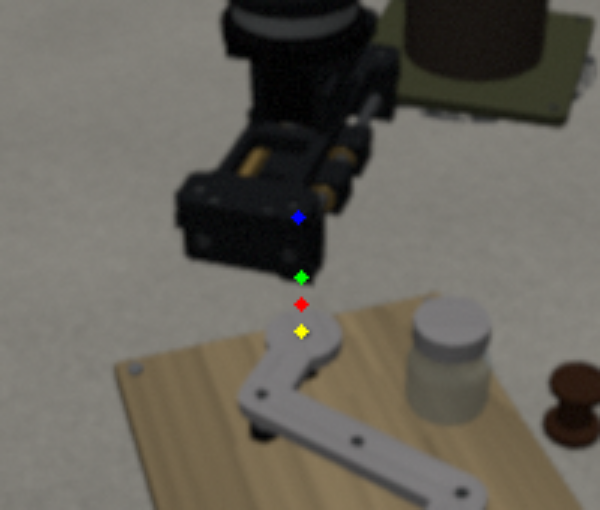

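View pics/side2.png

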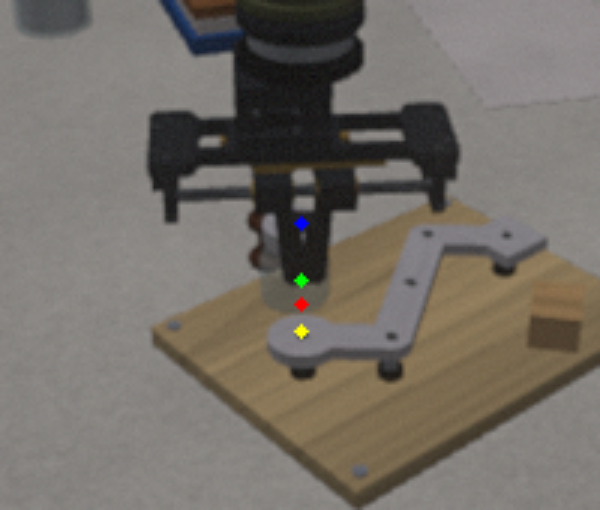

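In the side view the visible finger end sits near the green dot (z≈0.09). That is about 19 mm higher than the stated tip position, so I descend gently and watch the force before trusting either value.

```bash
python3 -m inch '-1 8 0 0;-1 16 0 0; -1 20 0 0; -1 20 0 0; -1 20 0 0' && python3 -m inch '0 1 0 0;0 2 0 0; 0 3 0 0; 0 4 0 0; 0 4 0 0;0 4 0 0'; python3 - <<'E'
from h import *
s=r.snapshot("side");f=s["frame"][130:290,170:370];cv2.imwrite("pics/side3.png",cv2.resize(f,None,fx=3.5,fy=3.5)[:,:,::-1])
E
```

```text
clock: 4.2
tool_pos: [0.4818, -0.011, 0.0592]
eef_rot: [0.707, -0.0, -0.0, -0.707]
contact_force: [-0.2, -0.3, -0.4]
opening: 0.005
clock: 4.8
tool_pos: [0.482, -0.011, 0.0555]
eef_rot: [0.707, 0.0, 0.0, -0.707]
contact_force: [0.1, -0.2, 0.6]
opening: 0.007
```

View pics/side3.png

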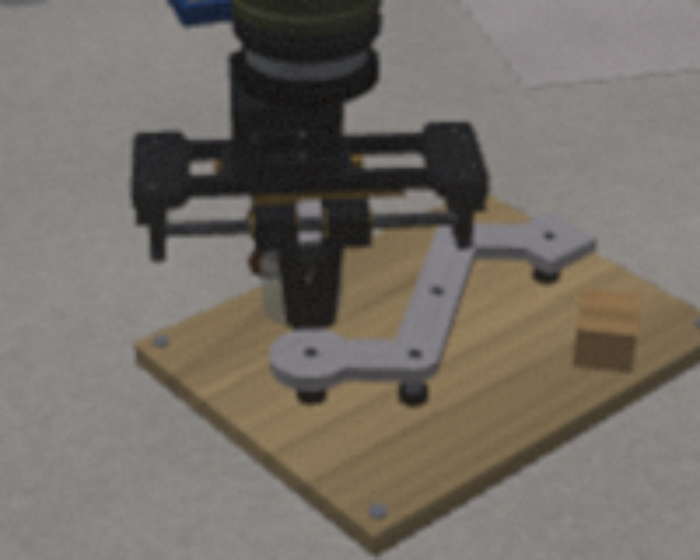

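The side view still shows a gap of roughly 18 mm below the fingers (tip at zoom pixel (310,325), mark1 at (311,352)), and there's no clear force. I check whether the reported height is consistent with the wrist camera.

```bash
python3 - <<'E'
from h import *
st=r.get_state();print(st["tool_pos"],st["contact_force"],st["clock"])
s=r.snapshot("wrist");p=P(s);print("cam",-np.array(s["R"]).T@s["t"]);f=s["frame"].copy()
M=[(.483,-.0106),(.5428,-.017),(.5642,.0473),(.5858,.1116)]
for m in M:
    for z,col in((.05,(255,255,0)),(.031,(0,255,255))):
        q=p@[*m,z,1];q=q[:2]/q[2];print(m,z,q.round(1));cv2.circle(f,(int(q[0]),int(q[1])),2,col,-1)
cv2.imwrite("pics/wrist4.png",f[:,:,::-1])
s=r.snapshot("scene");p=P(s);f=s["frame"].copy()
for z,col in((.0475,(255,0,0)),(.0665,(0,255,0)),(.1115,(0,0,255))):
    q=p@[.482,-.011,z,1];q=q[:2]/q[2];cv2.circle(f,(int(q[0]),int(q[1])),1,col,-1)
cv2.imwrite("pics/scene4.png",cv2.resize(f[110:290,160:360],None,fx=3.3,fy=3.3)[:,:,::-1])
E
```

```text
[ 0.48204618 -0.01097817  0.05553471] [ 0.42831686  1.11313234 -0.26011423] 4.85
cam [0.48206003 0.0550699  0.2177695 ]
(0.483, -0.0106) 0.05 [281.8 248.9]
(0.483, -0.0106) 0.031 [281.7 237.1]
(0.5428, -0.017) 0.05 [392.1 259.9]
(0.5428, -0.017) 0.031 [381.8 247.2]
(0.5642, 0.0473) 0.05 [446.7 138.7]
(0.5642, 0.0473) 0.031 [429.9 137. ]
(0.5858, 0.1116) 0.05 [513.8  -9.4]
(0.5858, 0.1116) 0.031 [488.    5.2]
```

View pics/wrist4.png

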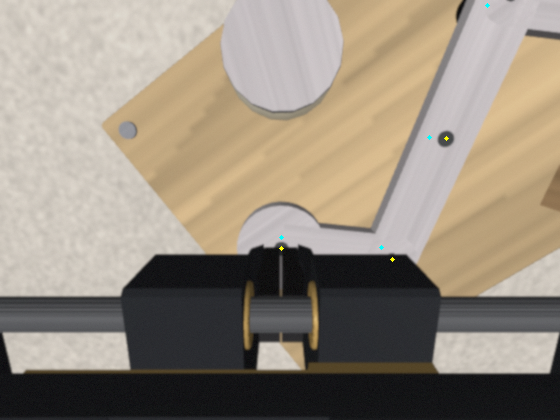

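View pics/scene4.png

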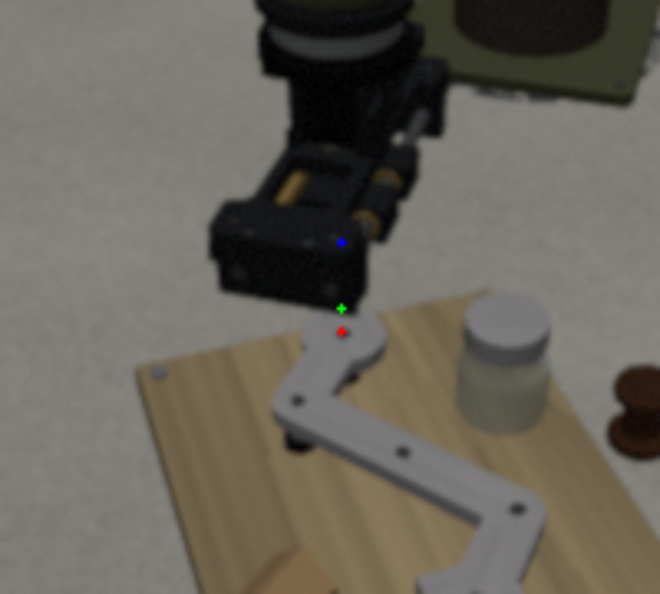

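The tool pose is consistent: mark3 falls exactly on its predicted pixel (446.7,138.7), so the bar isn't pressed. The shut tips really are higher than nominal. I check whether the open tips in the first side picture were at the stated length, meaning the fingers retract as they close.

```bash
python3 - <<'E'
from h import *
s=r.snapshot("side");p=P(s);f=cv2.imread("pics/side0.png")
for x in(.625-.05,.625,.625+.05):
  for z,col in((.2135,(0,0,255)),(.2325,(0,255,0)),(.2775,(255,0,0))):
    q=p@[x,0,z,1];q=q[:2]/q[2];print(x,z,q.round(1));cv2.circle(f,(int(q[0]),int(q[1])),1,col,-1)
cv2.imwrite("pics/side5.png",cv2.resize(f[60:170,260:420],None,fx=4,fy=4))
E
```

```text
0.575 0.2135 [306.4 153.2]
0.575 0.2325 [306.9 143.9]
0.575 0.2775 [308.1 120.9]
0.625 0.2135 [332.7 152.3]
0.625 0.2325 [333.5 143. ]
0.625 0.2775 [335.5 120.2]
0.675 0.2135 [358.7 151.4]
0.675 0.2325 [359.9 142.2]
0.675 0.2775 [362.7 119.4]
```

View pics/side5.png

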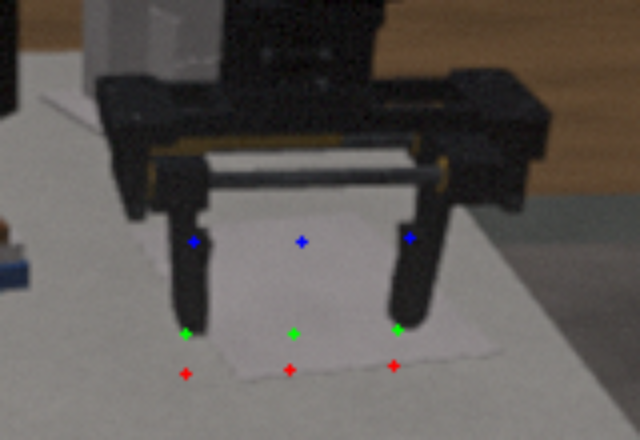

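The open fingers show the same 19 mm offset, so the true tips sit about 19 mm above where the state and text put them. I'll treat the contact height as something to find by touch and lower in small steps, checking force and the bar's own motion.

```bash
cat > press.py <<'E'
from h import *
import sys
st=r.get_state();F=[];
for i in range(4):
    s=r.snapshot("side");F.append(np.array(r.get_state()["contact_force"]))
print("tcp",np.round(st["tool_pos"],4),"F",np.mean(F,0).round(2),"t",st["clock"])
x,y,w,h=[int(a) for a in sys.argv[2:6]] if len(sys.argv)>2 else (200,150,160,110)
cv2.imwrite("pics/"+sys.argv[1],cv2.resize(s["frame"][y:y+h,x:x+w],None,fx=4,fy=4)[:,:,::-1])
s=r.snapshot("wrist");save(s,"w_"+sys.argv[1]);p=P(s)
# bar level from visible rivets in wrist picture: fit z
g=s["frame"].mean(2)
for m in [(.483,-.0106),(.5428,-.017),(.5642,.0473),(.5858,.1116),(.6455,.1053)]:
    q=p@[*m,.046,1];q=q[:2]/q[2];u,v=q.round().astype(int);k=13
    if not(k<u<560-k and k<v<420-k):continue
    best=None
    W=g[v-k:v+k+1,u-k:u+k+1]; B=((W<110)).astype(np.uint8)
    n,l,S,C=cv2.connectedComponentsWithStats(B)
    for i in range(1,n):
        if 40<S[i,4]<320 and S[i,0]>0 and S[i,1]>0 and S[i,0]+S[i,2]<2*k+1 and S[i,1]+S[i,3]<2*k+1:
            c=C[i]+[u-k,v-k];zs=np.arange(.03,.06,.0002)
            e=[np.linalg.norm((lambda a:a[:2]/a[2])(p@[*m,z,1])-c) for z in zs]
            print("rivet",m,c.round(1),"z",zs[np.argmin(e)].round(4),"res",min(e).round(2))
E
python3 -m inch '1 2 0 0;1 4 0 0;1 6 0 0;1 8 0 0;1 10 0 0;1 12 0 0;1 13 0 0;1 13 0 0' && python3 press.py s6.png
```

```text
clock: 5.8
tool_pos: [0.4829, -0.0109, 0.0424]
eef_rot: [0.707, -0.0, -0.0, -0.707]
contact_force: [-0.3, -0.4, 0.6]
opening: 0.003
tcp [ 0.4829 -0.0109  0.0424] F [ 0.23 -0.2   0.26] t 5.8
rivet (0.5642, 0.0473) [456.6 139.8] z 0.0486 res 0.14
```

View pics/s6.png

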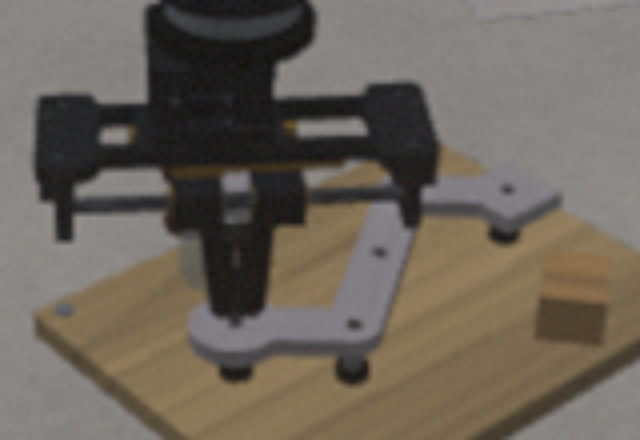

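The tips are nearly on mark1 now. The reported TCP z is 0.042 with no force, and the rivet height of 0.0486 looks like the rest reading. I continue slowly.

```bash
python3 -m inch '0 1 0 0;0 2 0 0;0 3 0 0;0 4 0 0;0 4 0 0' && python3 press.py s7.png
```

```text
clock: 6.55
tool_pos: [0.4829, -0.011, 0.0384]
eef_rot: [0.707, -0.0, -0.0, -0.707]
contact_force: [-0.3, 0.3, -0.3]
opening: 0.004
tcp [ 0.4829 -0.011   0.0384] F [-0.07 -0.06 -0.7 ] t 6.55
rivet (0.5642, 0.0473) [461.4 140.3] z 0.0486 res 0.11
```

```bash
python3 -m inch '0 1 0 0;0 2 0 0;0 2 0 0;0 2 0 0' && python3 press.py s8.png
```

```text
clock: 7.2
tool_pos: [0.483, -0.011, 0.0365]
eef_rot: [-0.707, 0.0, 0.0, 0.707]
contact_force: [0.3, -0.7, -0.3]
opening: 0.009
tcp [ 0.483  -0.011   0.0365] F [-0.46 -0.15 -0.16] t 7.2
rivet (0.5642, 0.0473) [463.8 140.5] z 0.0488 res 0.14
```

View pics/s8.png

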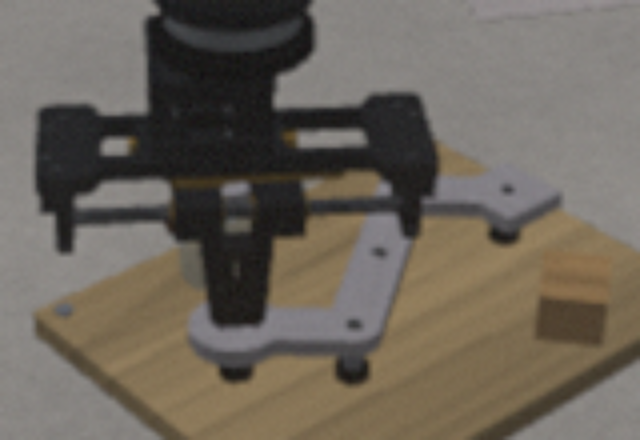

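```bash
python3 -m inch '0 1 0 0;0 2 0 0;0 2 0 0;0 2 0 0' && python3 press.py s9.png
```

```text
clock: 7.85
tool_pos: [0.483, -0.011, 0.0345]
eef_rot: [0.707, -0.0, -0.0, -0.707]
contact_force: [-0.4, -0.2, -1.0]
opening: 0.008
tcp [ 0.483  -0.011   0.0345] F [-0.07  0.33  0.38] t 7.85
rivet (0.5642, 0.0473) [466.3 140.8] z 0.0488 res 0.11
```

```bash
python3 -m inch '0 1 0 0;0 2 0 0;0 2 0 0;0 2 0 0' && python3 press.py s10.png
```

```text
clock: 8.5
tool_pos: [0.4831, -0.011, 0.0326]
eef_rot: [-0.707, -0.0, -0.0, 0.707]
contact_force: [0.4, 0.1, 0.6]
opening: 0.011
tcp [ 0.4831 -0.011   0.0326] F [-0.13  0.06  0.98] t 8.5
rivet (0.5642, 0.0473) [467.7 140.9] z 0.048 res 0.08
```

View pics/s10.png

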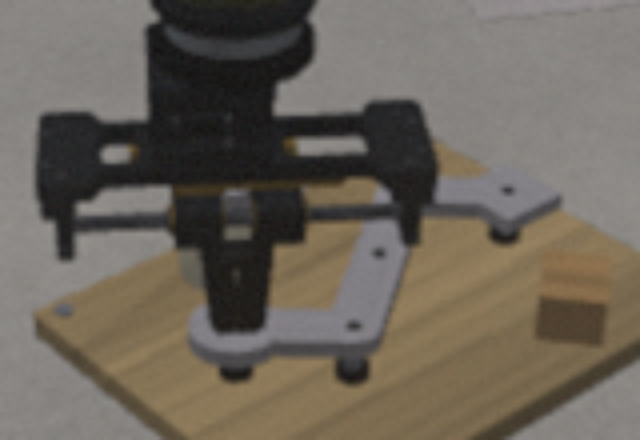

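View pics/w_s10.png

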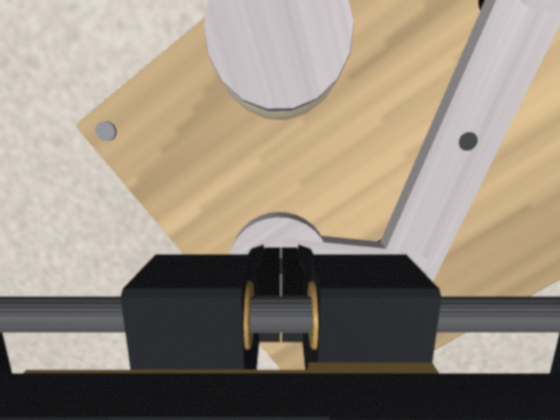

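Contact: force about 1 N, and the bar's rivet dropped 0.7 mm at reported TCP z≈0.033. Before stroking I check how high the gripper's lowest side posts hang relative to the jar (lid at 0.083), since they will pass over it.

```bash
python3 - <<'E'
from h import *
s=r.snapshot("side");p=P(s)
for uv in((302.5,210.7),(216.5,214.7)):
  for y in(-.03,-.011,.01):
    M=np.column_stack([p[:,0],p[:,2],-np.array([*uv,1.])]);print(uv,y,np.linalg.solve(M,-(p[:,1]*y+p[:,3]))[:2].round(4))
s=r.snapshot("scene");p=P(s);f=s["frame"]
cv2.imwrite("pics/scene11.png",cv2.resize(f[110:290,160:360],None,fx=3.3,fy=3.3)[:,:,::-1])
d=[(n,x) for n in("jar",) for x in r.trace("scene",n)[:1]]
for n,x in d:
    v,u=np.where(x["region"]);print(n,x["p"],v.min(),v.max(),u.min(),u.max())
E
```

```text
(302.5, 210.7) -0.03 [0.5681 0.1045]
(302.5, 210.7) -0.011 [0.5714 0.0918]
(302.5, 210.7) 0.01 [0.5751 0.0777]
(216.5, 214.7) -0.03 [0.4017 0.104 ]
(216.5, 214.7) -0.011 [0.4007 0.0913]
(216.5, 214.7) 0.01 [0.3995 0.0772]
jar 0.66 199 240 298 326
```

View pics/scene11.png

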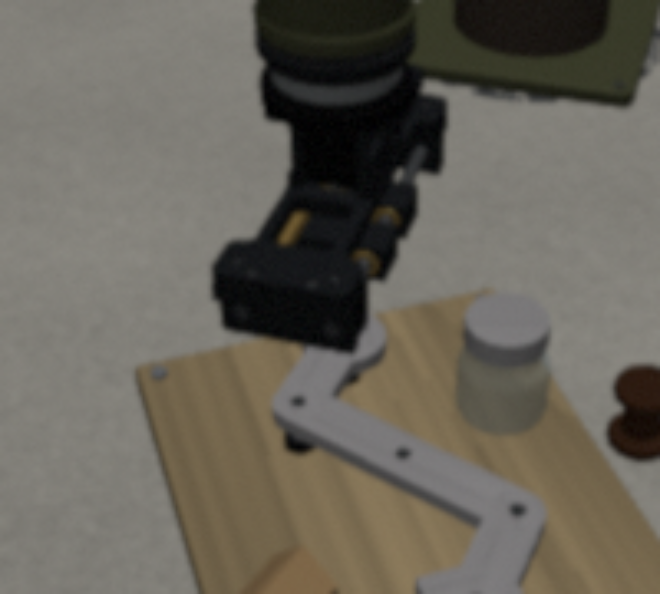

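The body bottom is at about 0.114, well over the jar lid even when pressed 5 mm. I press to mid travel at mark1.

```bash
python3 -m inch '0 1 0 0;0 2 0 0;0 3 0 0;0 4 0 0;0 5 0 0;0 5 0 0;0 5 0 0;0 5 0 0' && python3 press.py s12.png
```

```text
clock: 9.7
tool_pos: [0.4831, -0.011, 0.0276]
eef_rot: [-0.707, -0.0, -0.0, 0.707]
contact_force: [-0.1, 0.2, 3.8]
opening: 0.006
tcp [ 0.4831 -0.011   0.0276] F [-0.32 -0.27  4.87] t 9.7
```

Force is about 4.5 N, roughly 5.8 mm down. Leg 1 goes to mark2.

```bash
python3 -m inch '6 0 -0.6 0;12 0 -1.2 0;18 0 -1.9 0;24 0 -2.5 0;30 0 -3.2 0;36 0 -3.8 0;42 0 -4.4 0;48 0 -5.1 0;54 0 -5.7 0;60 0 -6.3 0' && python3 -m inch '0 0 0 0;0 0 0 0' && python3 press.py s13.png
```

```text
clock: 10.95
tool_pos: [0.5436, -0.0173, 0.0275]
eef_rot: [-0.707, -0.0, -0.0, 0.707]
contact_force: [-3.2, 1.1, 4.1]
opening: 0.004
clock: 11.15
tool_pos: [0.545, -0.0174, 0.0278]
eef_rot: [-0.707, -0.001, -0.001, 0.707]
contact_force: [0.0, 0.1, 3.7]
opening: 0.007
tcp [ 0.545  -0.0174  0.0278] F [ 1.24 -0.66  4.42] t 11.15
rivet (0.5642, 0.0473) [324.7 125.5] z 0.0418 res 0.13
```

View pics/s13.png

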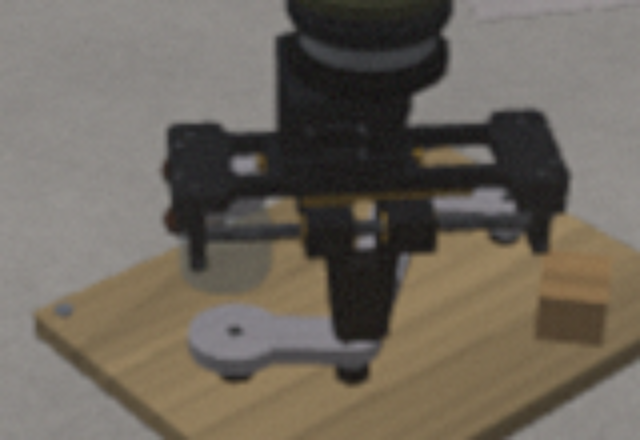

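The fingers are on mark2 with 4.4 N of force, and the rivet shows the bar about 6.5 mm down. Legs 2 and 3 follow.

```bash
python3 -m inch '2 0 6.5 0;4 0 13 0;6 0 19.5 0;8 0 26 0;10 0 32.5 0;12 0 39 0;14 0 45.5 0;16 0 52 0;18 0 58.5 0;20 0 64.5 0' && python3 -m inch '0 0 0 0;0 0 0 0' && python3 press.py s14.png 220 130
```

```text
clock: 12.4
tool_pos: [0.5631, 0.0479, 0.0275]
eef_rot: [-0.707, -0.0, 0.0, 0.707]
contact_force: [-0.9, -4.3, 5.3]
opening: 0.003
clock: 12.6
tool_pos: [0.5637, 0.0494, 0.0277]
eef_rot: [-0.706, -0.001, -0.0, 0.708]
contact_force: [0.2, 0.9, 5.1]
opening: 0.003
tcp [0.5637 0.0494 0.0277] F [-0.24  3.35  4.41] t 12.6Traceback (most recent call last):
  File "press.py", line 7, in <module>
    x,y,w,h=[int(a) for a in sys.argv[2:6]] if len(sys.argv)>2 else (200,150,160,110)
    ^^^^^^^
ValueError: not enough values to unpack (expected 4, got 2)
```

Mark3 is reached (2 mm off, 4.4 N). On to mark4.

```bash
python3 -m inch '2.2 0 6.2 0;4.4 0 12.4 0;6.6 0 18.6 0;8.8 0 24.8 0;11 0 31 0;13.2 0 37.2 0;15.4 0 43.4 0;17.6 0 49.6 0;19.8 0 55.8 0;22 0 62 0' && python3 -m inch '0 0 0 0;0 0 0 0' && python3 press.py s15.png 220 130 160 110
```

```text
clock: 13.8
tool_pos: [0.5852, 0.1098, 0.0275]
eef_rot: [0.707, 0.0, -0.0, -0.707]
contact_force: [-0.5, -3.2, 5.3]
opening: 0.003
clock: 14.0
tool_pos: [0.5857, 0.1114, 0.0277]
eef_rot: [-0.706, -0.001, -0.0, 0.708]
contact_force: [0.2, 2.2, 4.2]
opening: 0.005
tcp [0.5857 0.1114 0.0277] F [-0.04  2.91  4.26] t 14.0
```

View pics/s15.png

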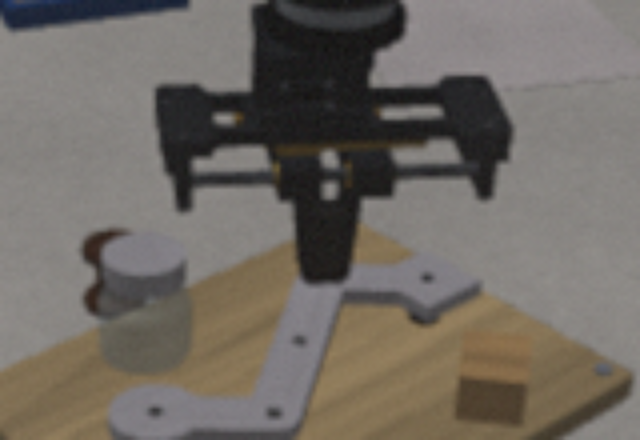

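The fingers are on mark4 with the bar pressed, and the jar and house stand undisturbed. The last leg goes to mark5.

```bash
python3 -m inch '6 0 -0.6 0;12 0 -1.2 0;18 0 -1.9 0;24 0 -2.5 0;30 0 -3.1 0;36 0 -3.7 0;42 0 -4.3 0;48 0 -5 0;54 0 -5.6 0;59.5 0 -6.2 0' && python3 -m inch '0 0 0 0;0 0 0 0;0 0 0 0;0 0 0 0' && python3 press.py s16.png 220 130 160 110; python3 - <<'E'
from h import *
for c in["scene","side"]:
    s=r.snapshot(c);save(s,c+"17.png");p=P(s)
    for n,z in[("jar",.018),("house",.018),("spool",0)]:
        for d in r.tip_of(c,n)[:1]:
            v,u=d["centre"]; print(c,n,round(d["p"],2),np.round([u,v],1),np.round(plane(p,(u,v),z),4))
E
```

```text
clock: 15.25
tool_pos: [0.6451, 0.103, 0.0276]
eef_rot: [-0.707, -0.0, -0.0, 0.707]
contact_force: [-3.9, -0.7, 5.5]
opening: 0.002
clock: 15.65
tool_pos: [0.6462, 0.1029, 0.0281]
eef_rot: [-0.707, -0.001, -0.001, 0.707]
contact_force: [2.1, -0.1, 4.1]
opening: 0.004
tcp [0.6462 0.1029 0.0281] F [ 2.84 -0.87  4.01] t 15.65
scene house 0.72 [246.3 299.8] [0.6629 0.0174]
scene spool 0.81 [355.  240.6] [0.4629 0.1631]
side jar 0.92 [253.1 214.9] [0.4769 0.0909]
side house 0.94 [342.8 230.9] [0.666  0.0142]
side spool 0.5 [258.7 232.8] [0.4865 0.0463]
```

View pics/s16.png

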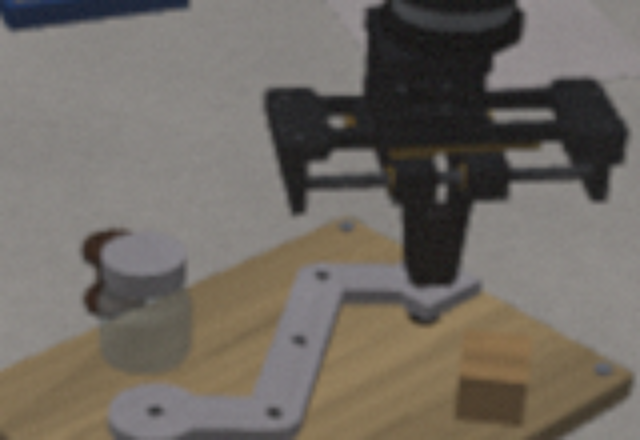

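```bash
ls pics | tail -3
```

```text
wrist1.png
wrist2.png
wrist4.png
```

View pics/scene17.png

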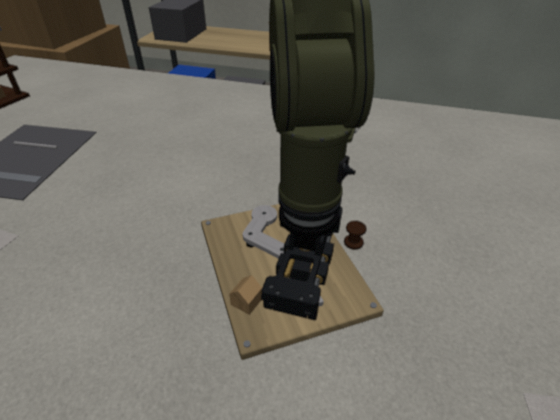

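```bash
python3 - <<'E'
import cv2,numpy as np
a=cv2.imread("pics/side0.png",0);b=cv2.imread("pics/side17.png",0)
for n,(x,y,w,h) in dict(jar=(240,184,30,42),house=(330,212,30,28)).items():
    t=a[y:y+h,x:x+w];R=cv2.matchTemplate(b[y-12:y+h+12,x-12:x+w+12],t,cv2.TM_CCOEFF_NORMED);print(n,cv2.minMaxLoc(R)[1],np.array(cv2.minMaxLoc(R)[3])-12)
a=cv2.imread("pics/scene0.png",0);b=cv2.imread("pics/scene17.png",0);x,y,w,h=340,216,30,36
R=cv2.matchTemplate(b[y-12:y+h+12,x-12:x+w+12],a[y:y+h,x:x+w],cv2.TM_CCOEFF_NORMED);print("spool",cv2.minMaxLoc(R)[1],np.array(cv2.minMaxLoc(R)[3])-12)
E
```

```text
jar 0.9930545091629028 [0 0]
house 0.9923739433288574 [0 0]
spool 0.9894500374794006 [0 0]
```

Nothing has shifted: the jar, house and spool all match their starting pictures at zero pixel offset. The tips rest about 2.5 mm from mark5 with 4 N of force, so I hand in.

```bash
python3 - <<'E'
from plant import r
print(r.finish_job()); s=r.get_state(); print(s["clock"],s["tool_pos"],s["contact_force"],s["opening"])
E
```

```text
the job is handed in; nothing more can be done
None
the job is handed in; nothing more can be done
```

The touch bar test ran as one continuous stroke and I handed the job in at about 15.9 s of the 42 s. The interface gives no verdict. With the gripper shut, I set the fingertips down on mark1, pressed to about 6 mm, and ran mark1 → mark2 → mark3 → mark4 → mark5 without lifting off. The job ended with the tips still resting on the square end.

**Last checks:**
- **Position and press:** The reported TCP was about 2.5 mm from mark5, with about 4 N upward force. That puts the bar roughly 5–6 mm down, well short of the 13 mm limit.
- **Along the way:** Between-leg readings at every mark were 4–5 N, and the pauses at mark2, mark3 and mark4 were within about 2 mm of each mark.
- **Loose objects:** Template matching put the jar, house and spool at zero pixel shift from their starting pictures. The network's point estimates varied by up to about 9 mm. Its one low-confidence spool reading in the side view, 0.5, was far off and I discounted it.

**What disagreed:**
- **Tip height:** Going by the reported TCP and `r.tcp_to_tips`, contact came about 25 mm lower than expected. The pictures showed the visible tips about 19 mm higher than stated. I therefore set the press from the felt force and the bar's visible sinking.
- **Possible rule problem:** If the judged grasp point is really 11 mm behind the reported TCP, it sat below the 5 mm limit of the rule against reaching down beside the bar. That could have failed the run even though the pictures show the tips on top of the bar.
- **Bar-height check:** The rivet check gave usable bar heights only at contact (mark1) and at mark2. The press on the other legs rests on the force readings and the constant commanded height.

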